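# Set a telescopic leg to its mark and cam it shut

## Task

First free the leg in the jig by turning the black wing knob a quarter turn counter-clockwise, then draw the spring-loaded leg out by its grey cross handle, the red cam lever still open, until its pointer stands on the yellow length mark. Holding it there against its spring, squeeze the red cam lever fully shut against the black rubber grip opposite, and finish still holding: the hand stays squeezed on lever and grip with the pointer on the mark. Leave the yellow mark, the loosened knob and the other things on the bench alone.

Things in the scene. Friction and masses are not known exactly. Their poses are not given: they have to be found in the camera images.
- jig: Leg jig screwed to the bench: blue base plate (local x -140..155, y -82..45, 10 mm high) with a black outer tube (30 mm thick, axis at height 46, local x -135..-30). Origin: bench surface below the leg's axis. x = direction in which the leg draws out, y = side of the red cam lever, z up. Scale on the -y side, 13 mm high. A steel strip under the leg, 6 mm thick, stands 31 mm high.
- knob_grip (a point): Centre of the knob's wing, on its turning axis, 87 mm above the bench, above local x = -85 mm of the jig: a black upright wing 46 mm long (its own x axis), 12 mm thick (its own y axis), from 72 to 98 mm above the bench. The collar below it ends 61 mm above the bench. Grasp it across its thickness from above.
- knob (a joint): Angle of the clamp knob, rad: 0 = tight (wing along the leg), grows counter-clockwise seen from above, 1.6 = stop. Starts between 0 and 0.25; the leg is freed above 1.1 rad and must not be dragged out (over 12 mm) while the clamp is tight (below 0.8 rad). It stays where it is left (0.06 Nm friction).
- leg (a joint): How far the leg is drawn out, m: 0 = in, 0.105 = stop. Starts at 0. A spring of 3 to 4 N always draws it back in to 0 unless it is held out; drawing it out at 0.05 m/s takes about 5 N. The pointer is centred on the mark when leg equals mark_clip.
- head_grip (a point): Point on the leg's axis in its head, 46 mm above the bench, moving with the leg, axes as the jig's; 12 mm behind (-x of) the inner face of the grey cross handle. The fingers go here, one on each side (y) of the head, behind the handle. Rubber grip and shut lever are together 24 mm wide, centred here; open, the lever reaches to y = +26 mm. The base plate below is 10 mm high.
- leg_grip: Black ribbed rubber grip, fixed to the leg's head, 30 (x) x 6 x 26 mm, 33 to 59 mm above the bench; origin at the centre of its outer face, at y = -12 mm from the leg's axis (outward is -y), 17 mm behind the handle's inner face. Does not yield.
- cam_pad: Red ribbed thumb plate of the cam lever, 30 (x) x 6 x 26 mm, 33 to 59 mm above the bench; origin at the centre of its outer face (outward is +y), 26 mm from the leg's axis when open, 12 mm when shut. It slides straight across the leg (-y), toward the rubber grip.
- cam_lever (a joint): Cam lever, m: 0 = open (start), 0.014 = fully shut. Slides with 6 N friction (squeeze with 15 N or more) and stays where it is left. The cam is not adjusted yet and does not hold the leg against its spring, so the hand must.
- mark_clip (a joint): Position of the yellow length mark on the scale, m, in the same measure as leg; starts between 0.045 and 0.090. Must not be pushed.
- mark_tip (a point): Middle of the upper edge of the yellow mark beside the pointer's path, 17 mm above the bench; the mark is a clip 8 mm wide along the leg (x). Axes as the jig's.
- pointer_tip (a point): Tip of the dark pointer rod that comes down from the -y end of the cross handle, 18 mm above the bench, 56 mm to the -y side of the leg's axis, 6 mm out (+x) from the handle's inner face. The cross handle is a bar 12 mm thick (x), reaching 46 mm to either side of the axis (y), 34 to 58 mm above the bench; fingers behind it push it outward (+x).
- lens_tube: Bystander: black lens tube standing, 43 mm across, 62 mm high; origin at its underside.
- weight_200g: Bystander: large steel calibration weight, 32 mm across, 44 mm high; origin at its underside.
- eyepiece: Bystander: black eyepiece standing, 33 mm across, 41 mm high; origin at its underside.
- objective_0: Bystander: light microscope objective with a yellow ring, 25 mm across, 45 mm high; origin at its underside.

How it is judged:
On the way, in this order (a step that is already met when the one before it is completed fails the run):
1. the knob is loosened (over 1.1 rad) with the cam lever still open (value of joint knob above 1.1 rad and value of joint cam_lever below 0.004 m), for 0.2 s.
2. the leg stands at the mark (within 4 mm) with the cam lever still open (all of step 1 and x of pointer_tip in the frame of mark_tip between -0.004 and 0.004 m), for 0.2 s.
3. the cam lever is shut (over 11 of 14 mm) with the leg at the mark, squeezed between the fingers (value of joint cam_lever above 0.011 m and x of pointer_tip in the frame of mark_tip between -0.004 and 0.004 m and contact force between the fingers and leg_grip above 2 N and contact force between the fingers and cam_pad above 2 N), for 0.2 s.
At the end, for the whole second after the job is handed in: The knob is loose (over 1.1 rad), the pointer is within 4 mm of the middle of the yellow mark along the leg, the cam lever is shut by more than 11 of its 14 mm, and the fingers still press on both the rubber grip and the red lever with over 2 N each (all of step 3 and value of joint knob above 1.1 rad); the arm keeps its last pose, push and grip.
It fails at once if the leg was dragged out (over 12 mm) while the knob was still tight (below 0.8 rad) (value of joint leg above 0.012 m and value of joint knob below 0.8 rad).
It fails at once if the yellow mark was pushed along the scale (over 3 mm) (distance of mark_tip from where it was at the start of the episode above 0.003 m).
It fails at once if a bystander was disturbed (moved over 3 cm) (distance of any of lens_tube, weight_200g, eyepiece, objective_0 from where it was at the start of the episode above 0.03 m).
It also fails if it takes over 48 s, if anything falls off the work surface, if the arm or the gripper's body presses on something with over 40 N, if the wrist force passes 120 N, or if a joint passes its speed limit or range.

## Robot

A 6-joint arm with a two-finger parallel gripper is mounted at the origin on a cart in front of the work surface, level with it; the furniture and walls round the work are solid. World frame = base frame: x ahead of the robot, y to its left, z up, the work surface at z = 0. Lengths are in m, angles in rad, forces in N, time in s.
With the tool pointing down it reaches from about 0.425 to 0.95 m from the base axis. Payload 3.5 kg.
Tool frame: the origin (TCP) lies midway between the tips of the shut fingers; the grasp point (between the pads) lies 19 mm behind it (ctrl.pinch_z is the distance from the TCP to the grasp point, in m); z points along the fingers, y is the line along which they close (so a half turn about z gives the same grasp; the last joint's range is limited). The gripper opens to 85 mm and grips with 20 to 120 N. Pads are 22 mm wide; open, the fingers measure 114 mm over their backs; the gripper's body (76 mm by 85 mm) begins 54 mm behind the grasp point. The pads swing forward as they close: fully open they stand 13 mm farther back than shut.
Start: joints at [-1.408, 0.286, 1.577, -0, 1.279, -0.15], TCP at [0.208, -0.642, 0.231] pointing down, gripper open.
Joint ranges: [-2.77, 2.77], [-0.9, 2.22], [0.21, 2.48], [-1.53, 4.67], [0.24, 2.81], [-2.84, 2.84]. Speed limits (rad/s): [2.79, 2.79, 3.14, 3.14, 3.14, 3.14].

## Interface

Orientations are given as a unit quaternion [x, y, z, w].
In Python, from plant import get_state, viewer, sign_off, ctrl gives the robot as it stands. The module is installed in compiled form; this text tells all that it offers.
- The arm moves only by the shell command python3 -m handwheel 'ROWS' [FORCE]. ROWS is JSON, a list that holds one entry, the list of rows, each a list of 5 numbers: the finger opening in m, from 0 to 0.0854, then the shift along the tool's x, y, z in m, then the turn about the tool's z in degrees. In form: [[[claw, x, y, z, spin], ...]]. A call has 1 to 12 rows; each row shifts and turns the commanded pose from where the row before left it, along the tool's axes as they then stand; what a row does not reach is not made up. A row lasts 1/12 s, in which the tool goes at most 41.7 mm and 7.16 degrees, less where a joint would pass 70% of its speed; a pose out of reach is approached as far as the arm can. A call is refused whole if a number of a shift passes 0.0417 or a number of a turn 7.16, either way. A call with a gripper value outside its range is refused whole. The fingers move at their own pace and stop on an object; FORCE is the grip in N (left out, the last holds). Time passes only in rows, so rows that do not move let the fingers close. It gives the time, the measured TCP pose, the force, the opening and the grip force at its end, in the units of the state.
- get_state(): the state, without advancing time (a new reading comes with each control period).
- viewer.read_camera(name): name is "scene" or "top"; returns the picture (384x512x3 uint8, blue, green, red); there is no depth.
- viewer.camera_params(name): a dict with "fov_y" (degrees; the focal length in pixels is half the picture's height over the tangent of half this angle, whatever the lens; pixels are square), "cx", "cy" (the principal point, pixels), "k1" (the pictures are not rectified: a ray, as slopes to the right and down, at radius r is drawn at 1 + k1 r^2 times it, then the intrinsics apply), "xyz" and "attitude" of the camera in the world. Camera axes: x right, y up, looking along -z (the intrinsics and any distortion apply to the point x, -y, -z); pixel columns grow to the right and rows downward; lengths in m; the calibration is good to about 2 mm. A picture is of the moment at which its call begins. camera_params takes no time and is no camera call.
- sign_off(): hands the job in; it is judged then, once.
Trained networks look in the newest picture that a camera, given by its name, has taken for a name from the list of things; names that differ only in an ending like _2 or _b are one class to them, and where a whole thing is asked for, a point or a joint stands for the part that bears it (a point fixed in the world has none). Each returns a list of dicts, best first, with "confidence" (0 to 1); they miss things now and then, are a little off and sometimes report something else, mostly with a low value. They report only what shows in the picture. A call takes as long as a camera call.
- viewer.look_for(camera, name): "extent" ([left, top, width, height] as shares, 0 to 1, of the picture: columns of its width, rows of its height, round what is visible of it).
- viewer.outline_of(camera, name): "mask" (384x512 bool, what is visible of it) and "extent" ([left, top, width, height] as shares, 0 to 1, of the picture: columns of its width, rows of its height, round what is visible of it).
- viewer.pinpoint(camera, name): "xy" ([column, row] as shares, 0 to 1, of the picture: columns of its width, rows of its height: a listed point, or the origin of a listed thing).
The state is a dict: "time": time; "qpos": joint angles; "dq": joint speeds; "joint_efforts": joint torques, N m; "eef_pos": TCP position; "tcp_rot": TCP orientation; "contact_force": force on the tool from outside, world axes, zero at the start; "wrist_torque": the same for the moment, N m; "opening": opening from 0.0 (shut) to 1.0 (fully open); "finger_force": force on a finger pad.
Only numpy, scipy, OpenCV 4.12 (cv2) and the standard library are available. Lean on these libraries where they do the work, as an engineer would, in place of code of your own. Each camera call takes 0.05 s, during which the arm holds its last target. There are 200 camera calls.

## Working session

There is one attempt and no reset: what is moved stays moved. The work goes in short steps, Python scripts to look and compute and a shell command to move; the robot and the scene stay as the last step left them, time stands still between calls to the robot, and variables do not carry over. Pictures are saved under pics/ and viewed, at most 11 in all, crops included, and the job is handed in when it is done.

```bash
mkdir -p pics
cat > h.py <<'E'
import numpy as np, cv2
from scipy.spatial.transform import Rotation as R
from plant import get_state, viewer, sign_off, ctrl
def ray(cam,xy):
    p=viewer.camera_params(cam); f=192/np.tan(np.radians(p["fov_y"])/2)
    d=np.array([(xy[0]*512-p["cx"])/f,(xy[1]*384-p["cy"])/f]); s=d.copy()
    for _ in range(20): s=d/(1+p["k1"]*(s@s))
    a=p["attitude"]; a=R.from_quat(a) if np.size(a)==4 else R.from_matrix(a)
    return np.array(p["xyz"]), a.apply([s[0],-s[1],-1])
def at_z(cam,xy,z):
    o,v=ray(cam,xy); return o+v*(z-o[2])/v[2]
E
python3 - <<'E'
from h import *
np.set_printoptions(precision=4,suppress=True)
for c in("top","scene"):
    cv2.imwrite(f"pics/{c}0.png",viewer.read_camera(c)); print(c,viewer.camera_params(c))
    for n,z in [("jig",0),("knob_grip",.087),("head_grip",.046),("leg_grip",.046),("cam_pad",.046),("mark_tip",.017),("pointer_tip",.018),("lens_tube",0),("weight_200g",0),("eyepiece",0),("objective_0",0)]:
        for r in viewer.pinpoint(c,n)[:2]: print(n,np.array(r["xy"])*[512,384],round(r["confidence"],2),at_z(c,r["xy"],z))
s=get_state();print(s, ctrl.pinch_z)
E
```

```text
top {'fov_y': 55.87388549818624, 'cx': 244.31012212794067, 'cy': 190.10211715010178, 'k1': -0.06514170273255361, 'xyz': array([ 0.4156, -0.0341,  0.9195]), 'attitude': array([-0.0701,  0.0743,  0.7241, -0.6821])}
jig [195.3792 221.9904] 0.55 [0.5306 0.0843 0.    ]
knob_grip [222.976  201.9072] 0.62 [0.5629 0.0071 0.087 ]
head_grip [185.1904 219.3024] 0.84 [0.5328 0.1029 0.046 ]
head_grip [190.5152 228.9024] 0.68 [0.5087 0.0907 0.046 ]
leg_grip [184.6784 217.1904] 0.41 [0.538 0.104 0.046]
cam_pad [189.2864 229.0176] 0.46 [0.5086 0.0936 0.046 ]
mark_tip [141.8752 211.8912] 0.53 [0.5618 0.2168 0.017 ]
pointer_tip [174.6944 201.408 ] 0.7 [0.5836 0.1327 0.018 ]
weight_200g [325.3248 262.8864] 0.75 [ 0.4081 -0.2367  0.    ]
eyepiece [209.5104 127.6032] 0.7 [0.7835 0.0381 0.    ]
objective_0 [297.1136 265.8048] 0.47 [ 0.4055 -0.1654  0.    ]
objective_0 [173.5168 202.4064] 0.18 [0.5846 0.1391 0.    ]
scene {'fov_y': 54.42535064083811, 'cx': 255.26781540999428, 'cy': 188.32549426687729, 'k1': 0.021966738628867097, 'xyz': array([0.2131, 0.5901, 0.6053]), 'attitude': array([-0.1231,  0.444 ,  
[... 585 characters left out ...]
2364  0.    ]
weight_200g [220.0064 255.5136] 0.21 [0.5886 0.1169 0.    ]
eyepiece [176.2816 204.4032] 0.75 [0.797  0.0223 0.    ]
objective_0 [343.3984 210.3936] 0.57 [ 0.4071 -0.1796  0.    ]
{'time': 1.2, 'qpos': array([-1.408 ,  0.2863,  1.5767,  0.    ,  1.2786, -0.15  ]), 'dq': array([ 0.    , -0.0008,  0.0016, -0.0009,  0.0009,  0.0016]), 'joint_efforts': array([ -0.001 , -40.5971, -29.2936,  -0.0002,   0.0006,   0.    ]), 'eef_pos': array([ 0.2078, -0.6422,  0.2313]), 'tcp_rot': array([ 0.9878,  0.1558,  0.    , -0.    ]), 'contact_force': array([ 0.7158, -0.0476,  0.3836]), 'wrist_torque': array([ 0.0397, -0.1149,  0.0249]), 'finger_force': 0.0, 'opening': 0.9992881602945001} 0.0187
```

Run:
```python
from h import *
a=cv2.imread("pics/top0.png")[150:270,110:260]; b=cv2.imread("pics/scene0.png")[170:320,170:310]
cv2.imwrite("pics/a.png",np.hstack([cv2.resize(a,(400,320),interpolation=2),cv2.resize(b,(400,428),interpolation=2)[:320]]) if 0 else cv2.resize(a,(750,600),interpolation=2))
cv2.imwrite("pics/b.png",cv2.resize(b,(560,600),interpolation=2))
```

```text
(no output)
```

View pics/a.png

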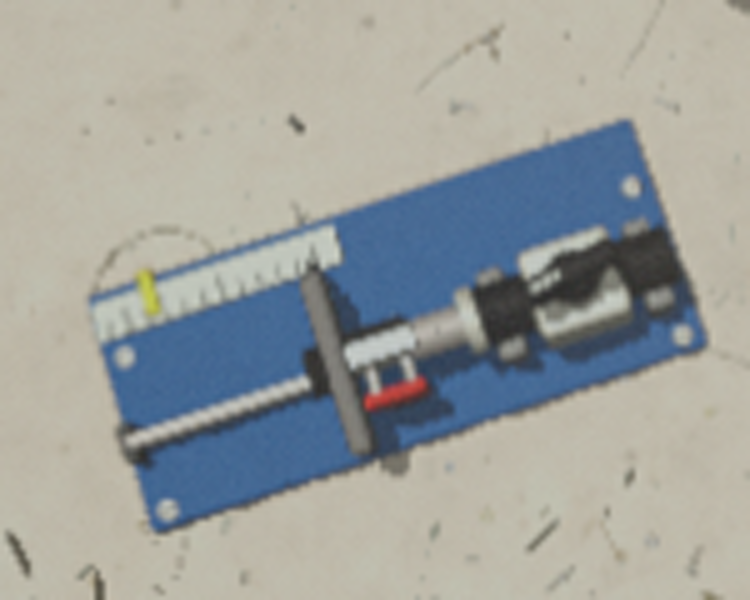

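View pics/b.png

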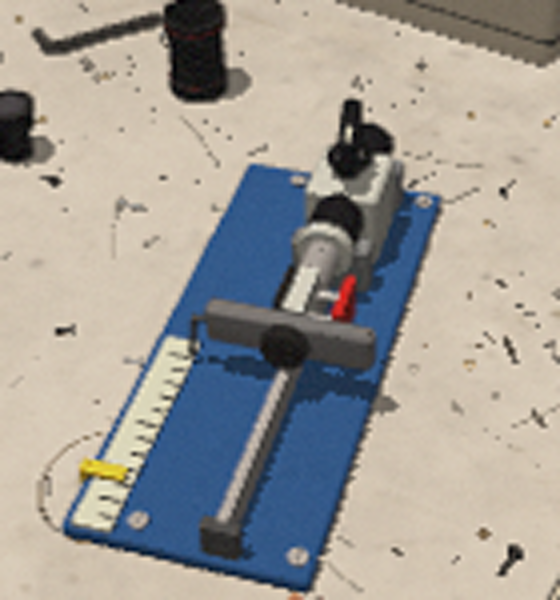

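View pics/top0.png

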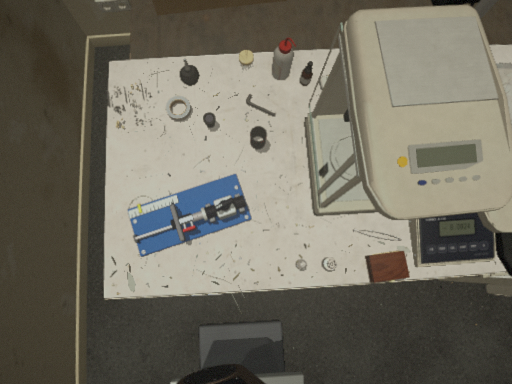

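```bash
cat > fit.py <<'E'
from h import *
from scipy.optimize import least_squares
np.set_printoptions(precision=4,suppress=True)
def yel(img):
    h=cv2.cvtColor(img,cv2.COLOR_BGR2HSV); m=cv2.inRange(h,(22,130,110),(35,255,255))
    n,l,s,c=cv2.connectedComponentsWithStats(m); return [(s[i,4],c[i]+.5) for i in range(1,n) if s[i,4]>4]
if __name__=="__main__":
    L=np.array([(155,-82),(-140,-82),(155,45),(-140,45)])/1000
    P={"top":np.array([(90,297),(630,118),(158,533),(708,345)])/5+[110,150],"scene":np.array([(67,533),(250,163),(312,590),(440,197)])/4+[170,170]}
    for cams in (["top"],["scene"],["top","scene"]):
        W=np.vstack([[at_z(c,p/[512,384],.01)[:2] for p in P[c]] for c in cams]); LL=np.vstack([L]*len(cams))
        f=lambda q:(LL@np.array([[np.cos(q[2]),np.sin(q[2])],[-np.sin(q[2]),np.cos(q[2])]])+q[:2]-W).ravel()
        r=least_squares(f,[.53,.09,1.8]); q=r.x; print(cams,q,np.degrees(q[2]),r.fun.reshape(-1,2)*1000)
    c,s=np.cos(q[2]),np.sin(q[2]); J=np.array([[c,s],[-s,c]])
    loc=lambda w:J@(w[:2]-q[:2])
    for cam in("top","scene"):
        img=cv2.imread(f"pics/{cam}0.png")
        print(cam,[(a,p,loc(at_z(cam,p/[512,384],.015))) for a,p in yel(img)])
        for n,z in [("knob_grip",.087),("head_grip",.046),("cam_pad",.046),("mark_tip",.017),("pointer_tip",.018)]:
            for rr in viewer.pinpoint(cam,n)[:2]: print(n,loc(at_z(cam,rr["xy"],z)),round(rr["confidence"],2))
E
python3 fit.py
```

```text
['top'] [0.534  0.0851 1.8416] 105.51805022325983 [[ 0.0921  1.9186]
 [ 1.6104 -1.5233]
 [-1.2943  2.2912]
 [-0.4082 -2.6865]]
['scene'] [0.5299 0.0915 1.8505] 106.02357962151906 [[ 2.0705  1.8767]
 [ 0.9476  0.6542]
 [-1.8499 -0.15  ]
 [-1.1681 -2.3808]]
['top', 'scene'] [0.532  0.0883 1.8461] 105.77154076875948 [[-2.7032  5.2984]
 [ 0.0719  2.2084]
 [-3.9381  5.1299]
 [-1.7951  0.5042]
 [ 4.8621 -1.4995]
 [ 2.4912 -3.0774]
 [ 0.7887 -2.9889]
 [ 0.2225 -5.5751]]
top [(np.int32(80), array([402.4875, 161.8125]), array([-0.5654,  0.0329])), (np.int32(13), array([139.8846, 208.7308]), array([ 0.1185, -0.0736]))]
knob_grip [-0.0866 -0.0077] 0.62
head_grip [ 0.0138 -0.0048] 0.84
head_grip [0.0086 0.0217] 0.68
cam_pad [0.0115 0.021 ] 0.46
mark_tip [ 0.1155 -0.0637] 0.53
pointer_tip [ 0.0286 -0.0618] 0.7
scene [(np.int32(44), array([195.5227, 287.5682]), array([ 0.1219, -0.0741]))]
knob_grip [ 0.0932 -0.0234] 0.49
knob_grip [-0.0837  0.0044] 0.43
head_grip [ 0.0131 -0.0065] 0.85
cam_pad [0.0241 0.0218] 0.45
mark_tip [ 0.1311 -0.0646] 0.55
pointer_tip [ 0.0295 -0.0541] 0.69
```

```bash
cat >> h.py <<'E'
Q=np.array([.532,.0883,1.8461])
def jw(x,y,z):
    c,s=np.cos(Q[2]),np.sin(Q[2]); return np.array([Q[0]+c*x-s*y,Q[1]+s*x+c*y,z])
def plan(*wps,psi=None):
    s=get_state(); r=R.from_quat(s["tcp_rot"]); p=np.array(s["eef_pos"])
    ya=np.degrees(np.arctan2(*r.apply([0,1,0])[1::-1])); print("t",s["time"],"p",p.round(4),"psi",ya.round(2),"q6",s["qpos"][5],"open",s["opening"],"F",np.round(s["contact_force"],1),s["finger_force"])
    for w in wps:
        d=r.inv().apply(np.array(w)-p); print("tool shift mm",(d*1000).round(1),"n>=",np.ceil(abs(d).max()/.0417)); p=np.array(w)
    if psi is not None: print("spin",ya-psi)
E
python3 -c "
from h import *
plan([.40,-.25,.231],[.43,0,.22],[.556,.0067,.15],psi=24)"
```

```text
t 1.7 p [ 0.2077 -0.6422  0.2313] psi -72.08 q6 -0.1499872031456975 open 1.0019456899306989 F [ 0.1 -0.2  0.6] 0.0
tool shift mm [ 3.036e+02 -3.141e+02  3.000e-01] n>= 8.0
tool shift mm [ 105.5 -228.6   11. ] n>= 6.0
tool shift mm [121.9  32.4  70. ] n>= 3.0
spin -96.08155436232583
```

```bash
python3 -m handwheel '[[[0.0854,0.0253,-0.0262,0,0],[0.0854,0.0253,-0.0262,0,0],[0.0854,0.0253,-0.0262,0,0],[0.0854,0.0253,-0.0262,0,0],[0.0854,0.0253,-0.0262,0,0],[0.0854,0.0253,-0.0262,0,0],[0.0854,0.0253,-0.0262,0,0],[0.0854,0.0253,-0.0262,0,0],[0.0854,0.0253,-0.0262,0,0],[0.0854,0.0253,-0.0262,0,0],[0.0854,0.0253,-0.0262,0,0],[0.0854,0.0253,-0.0262,0,0]]]'
python3 -m handwheel '[[[0.0854,0.0151,-0.0326,0.0015,0],[0.0854,0.0151,-0.0326,0.0015,0],[0.0854,0.0151,-0.0326,0.0015,0],[0.0854,0.0151,-0.0326,0.0015,0],[0.0854,0.0151,-0.0326,0.0015,0],[0.0854,0.0151,-0.0326,0.0015,0],[0.0854,0.0151,-0.0326,0.0015,0],[0.0854,0.0305,0.008,0.017,0],[0.0854,0.0305,0.008,0.017,0],[0.0854,0.0305,0.008,0.017,0],[0.0854,0.0305,0.008,0.017,0],[0.0854,0,0,0,-7]]]'
python3 -m handwheel '[[[0.0854,0,0,0,-7],[0.0854,0,0,0,-7],[0.0854,0,0,0,-7],[0.0854,0,0,0,-7],[0.0854,0,0,0,-7],[0.0854,0,0,0,-7],[0.0854,0,0,0,-7],[0.0854,0,0,0,-7],[0.0854,0,0,0,-7],[0.0854,0,0,0,-7],[0.0854,0,0,0,-7],[0.05,0,0,0,-7]]]'
python3 -c "
from h import *
plan([.556,.0067,.070],psi=24)"
```

```text
time: 2.7
eef_pos: [0.4003, -0.248, 0.2317]
tcp_rot: [0.988, 0.156, 0.0, 0.0]
contact_force: [0.2, 1.3, -0.1]
opening: 0.998
finger_force: 0.0
time: 3.7
eef_pos: [0.5577, 0.0075, 0.1466]
tcp_rot: [0.976, 0.217, -0.003, -0.002]
contact_force: [-1.1, -0.7, -0.5]
opening: 1.002
finger_force: 0.0
time: 4.7
eef_pos: [0.5562, 0.0071, 0.153]
tcp_rot: [0.579, 0.815, 0.0, 0.0]
contact_force: [-0.6, 0.7, -0.5]
opening: 0.884
finger_force: 0.0
t 4.7 p [0.5562 0.0071 0.153 ] psi 19.27 q6 -0.5059806265273489 open 0.883691712203742 F [-0.6  0.7 -0.5] 0.0
tool shift mm [-0.3 -0.3 83. ] n>= 2.0
spin -4.72951781368652
```

```bash
python3 -m handwheel '[[[0.05,0,0,0,-4.7],[0.05,0,0,0.02,0],[0.05,0,0,0.02,0],[0.05,0,0,0.02,0],[0.05,0,0,0.02,0],[0.05,0,0,0.003,0],[0.05,0,0,0,0]]]'
python3 - <<'E'
from h import *
plan([.556,.0067,.070],psi=24)
a=viewer.read_camera("top")[150:230,180:270]; b=viewer.read_camera("scene")[140:250,210:310]
cv2.imwrite("pics/c.png",np.hstack([cv2.resize(a,(400,440),interpolation=2),cv2.resize(b,(400,440),interpolation=2)]))
E
```

```text
time: 5.28
eef_pos: [0.5549, 0.0073, 0.0684]
tcp_rot: [0.547, 0.837, -0.001, -0.002]
contact_force: [-0.1, 0.2, 0.7]
opening: 0.587
finger_force: 0.0
t 5.2833 p [0.5549 0.0073 0.0684] psi 23.62 q6 -0.5819867190604384 open 0.5868031591334788 F [-0.1  0.2  0.7] 0.0
tool shift mm [-1.   0.8 -1.6] n>= 1.0
spin -0.37796676831660037
```

View pics/c.png

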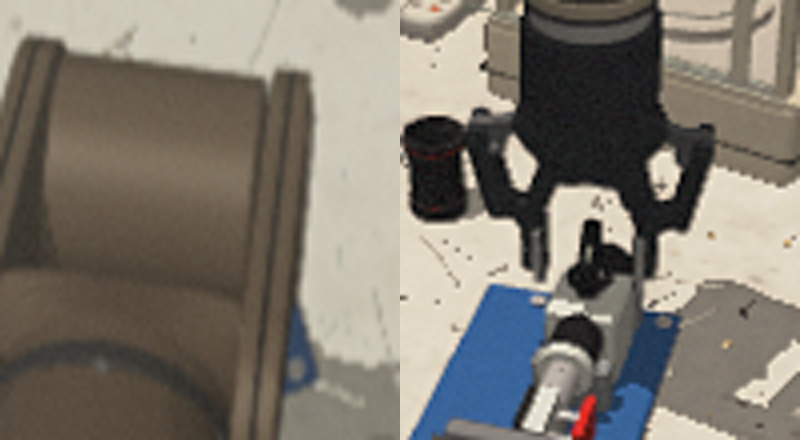

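The scene crop shows the black wing (595,245) centred between the fingers (537 and 645). Closing on it.

```bash
python3 -m handwheel '[[[0.0,0,0,0,0],[0.0,0,0,0,0],[0.0,0,0,0,0],[0.0,0,0,0,0],[0.0,0,0,0,0],[0.0,0,0,0,0]]]' 40
python3 -m handwheel '[[[0,0,0,0,-6.5],[0,0,0,0,-6.5],[0,0,0,0,-6.5],[0,0,0,0,-6.5],[0,0,0,0,-6.5],[0,0,0,0,-6.5],[0,0,0,0,-6.5],[0,0,0,0,-6.5],[0,0,0,0,-6.5],[0,0,0,0,-6.5],[0,0,0,0,-6.5],[0,0,0,0,0]]]'
python3 -c "
from h import *
plan(psi=105.8)
print(get_state()['wrist_torque'])"
```

```text
time: 5.88
eef_pos: [0.5569, 0.0065, 0.0733]
tcp_rot: [0.547, 0.837, -0.0, 0.001]
contact_force: [-7.2, -0.4, 12.2]
opening: 0.132
finger_force: 53.7
time: 6.88
eef_pos: [0.5561, 0.0052, 0.0733]
tcp_rot: [-0.047, 0.999, -0.002, -0.001]
contact_force: [-9.0, -5.9, 13.2]
opening: 0.135
finger_force: 54.1
t 6.8833 p [0.5561 0.0052 0.0733] psi 95.44 q6 -1.833927373911948 open 0.13466713693175836 F [-9.  -5.9 13.2] 54.054654947976815
spin -10.361496964905825
[-0.77213764  1.48205516 -0.04220558]
```

```bash
python3 -m handwheel '[[[0.05,0,0,0,0],[0.05,0,0,0,0],[0.05,0,0,0,0],[0.05,0,0,0,0],[0.05,0,0,-0.025,0],[0.05,0,0,-0.035,0],[0.066,0,0,-0.035,0],[0.066,0,0,0,7],[0.066,0,0,0,7],[0.066,0,0,0,7],[0.066,0,0,0,7],[0.066,0,0,0,7]]]' 40
python3 -m handwheel '[[[0.066,0,0,0,7],[0.066,0,0,0,7],[0.066,0,0,0,7],[0.066,0,0,0,7],[0.066,0,0,0,7],[0.066,0,0,0,7],[0.066,0,0,0,2.8],[0.066,0,0,0,0]]]'
python3 - <<'E'
from h import *
plan(jw(.006,0,.16),jw(.006,0,.029),psi=15.8)
E
```

```text
time: 7.88
eef_pos: [0.5559, 0.0074, 0.1644]
tcp_rot: [0.261, 0.965, 0.0, -0.0]
contact_force: [0.7, -0.2, 0.4]
opening: 0.774
finger_force: 0.0
time: 8.55
eef_pos: [0.5558, 0.0074, 0.1643]
tcp_rot: [0.607, 0.795, -0.0, -0.0]
contact_force: [0.5, 0.8, 1.0]
opening: 0.775
finger_force: 0.0
t 8.55 p [0.5558 0.0074 0.1643] psi 15.29 q6 -0.4362946574409388 open 0.7754370079531706 F [0.5 0.8 1. ] 0.0
tool shift mm [90.3 -1.7  4.4] n>= 3.0
tool shift mm [-1.00e-01  1.00e-01  1.31e+02] n>= 4.0
spin -0.507885052291174
```

```bash
python3 -m handwheel '[[[0.066,0.03,0,0,-0.5],[0.066,0.03,0,0,0],[0.066,0.03,0,0,0],[0.066,0,0,0.025,0],[0.066,0,0,0.025,0],[0.066,0,0,0.025,0],[0.066,0,0,0,0],[0.066,0,0,0,0]]]' 40
python3 - <<'E'
from h import *
plan(jw(.006,-.0015,.029),psi=15.77)
cv2.imwrite("pics/d0.png",viewer.read_camera("scene"))
b=cv2.imread("pics/d0.png")[170:290,180:310]
cv2.imwrite("pics/d.png",cv2.resize(b,(650,600),interpolation=2))
for n,z in (("cam_pad",.046),("leg_grip",.046),("head_grip",.046),("pointer_tip",.018),("knob_grip",.087)):
  for r in viewer.pinpoint("scene",n)[:2]: print(n,r["confidence"],np.array(r["xy"])*[512,384],at_z("scene",r["xy"],z))
E
```

```text
time: 9.22
eef_pos: [0.5305, 0.0939, 0.0884]
tcp_rot: [0.603, 0.798, -0.001, -0.002]
contact_force: [0.5, 0.7, 0.3]
opening: 0.773
finger_force: 0.0
t 9.2167 p [0.5305 0.0939 0.0884] psi 15.89 q6 -0.29057400941882944 open 0.7726419335383593 F [0.5 0.7 0.3] 0.0
tool shift mm [ 0.1  1.7 59.4] n>= 2.0
spin 0.11837635061119123
cam_pad 0.41 [256.4096 249.7152] [0.50379213 0.09980264 0.046     ]
leg_grip 0.38 [240.9984 247.296 ] [0.53564032 0.11031033 0.046     ]
head_grip 0.83 [243.0976 246.4128] [0.53323324 0.10577641 0.046     ]
pointer_tip 0.96 [218.0096 257.5104] [0.5776477  0.13805655 0.018     ]
knob_grip 0.5 [352.8192 199.104 ] [ 0.37505698 -0.12017052  0.087     ]
knob_grip 0.4 [257.6896 202.2912] [0.55798848 0.00270118 0.087     ]
```

View pics/d.png

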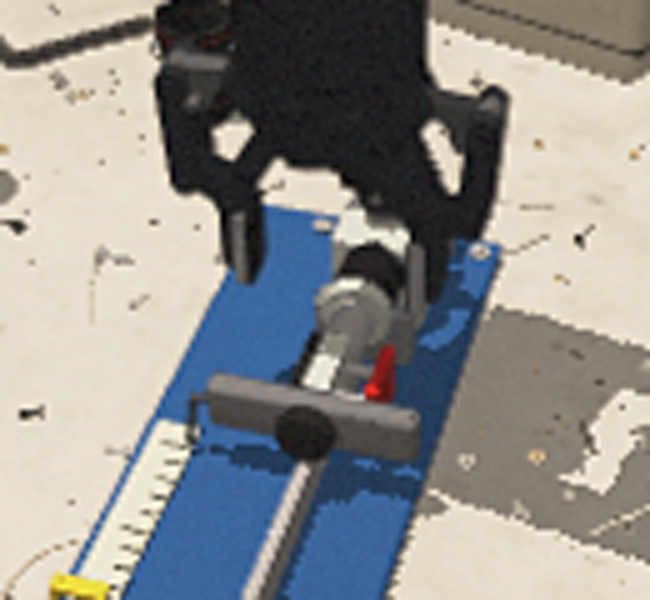

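```bash
cat >> h.py <<'E'
def proj(cam,w):
    p=viewer.camera_params(cam); f=192/np.tan(np.radians(p["fov_y"])/2)
    v=R.from_quat(p["attitude"]).inv().apply(np.array(w)-p["xyz"]); s=np.array([v[0],-v[1]])/-v[2]
    return s*(1+p["k1"]*(s@s))*f+[p["cx"],p["cy"]]
E
python3 - <<'E'
from h import *
p=np.array(get_state()["eef_pos"])
c=lambda a:(a-[180,170])*5
u=np.array([np.cos(np.radians(15.8)),np.sin(np.radians(15.8)),0])
for dz in (0,-.059):
  for k in(-.033,0,.033): print(dz,k,c(proj("scene",p+u*k+[0,0,dz])))
for n,w in (("cam",jw(.007,.026,.046)),("leg",jw(.007,-.012,.046)),("ptr",jw(.030,-.056,.018)),("handle+",jw(.03,.046,.058)),("handle-",jw(.03,-.046,.058)),("knob",jw(-.085,0,.098))): print(n,c(proj("scene",w)))
E
```

```text
0 -0.033 [405.92731655 298.43328271]
0 0 [329.19681568 284.85487734]
0 0.033 [253.8328818 271.533307 ]
-0.059 -0.033 [404.89612083 401.71958553]
-0.059 0 [331.35713278 387.80340324]
-0.059 0.033 [259.0769174 374.1463507]
cam [393.61058798 380.54004512]
leg [308.28114496 364.56212156]
ptr [197.47789285 429.31980333]
handle+ [426.70912807 406.05828515]
handle- [214.59245243 365.87958021]
knob [389.72520867 148.44610076]
```

```bash
python3 -m handwheel '[[[0.066,0,0.0025,0.02,0],[0.066,0,0,0.02,0],[0.066,0,0,0.015,0],[0.066,0,0,0.004,0],[0.066,0,0,0,0],[0.066,0,0,0,0]]]' 40
python3 - <<'E'
from h import *
plan(jw(.006,-.0015,.029),psi=15.77)
cv2.imwrite("pics/e0.png",viewer.read_camera("scene"))
b=cv2.imread("pics/e0.png")[190:310,180:310]
cv2.imwrite("pics/e.png",cv2.resize(b,(650,600),interpolation=2))
E
```

```text
time: 10.02
eef_pos: [0.535, 0.0944, 0.0318]
tcp_rot: [0.603, 0.798, 0.0, 0.001]
contact_force: [0.1, 0.3, 0.9]
opening: 0.769
finger_force: 0.0
t 10.0167 p [0.535  0.0944 0.0318] psi 15.82 q6 -0.2883296464437899 open 0.7685854405972269 F [0.1 0.3 0.9] 0.0
tool shift mm [ 0.9 -3.   2.8] n>= 1.0
spin 0.053808136939174744
```

View pics/e.png

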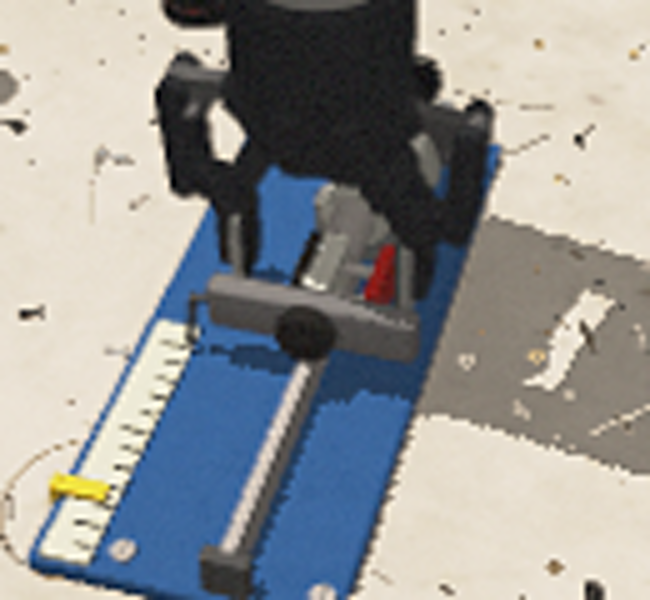

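```bash
python3 -m handwheel '[[[0.066,0.004,-0.0025,0.003,0],[0.066,0.006,0,0,0],[0.066,0.006,0,0,0],[0.066,0.006,0,0,0],[0.066,0.006,0,0,0],[0.066,0.006,0,0,0],[0.066,0.006,0,0,0],[0.066,0.006,0,0,0],[0.066,0.006,0,0,0],[0.066,0.006,0,0,0],[0.066,0.006,0,0,0],[0.066,0,0,0,0]]]' 40
python3 - <<'E'
from h import *
from fit import yel
plan(jw(.09,-.002,.028),psi=15.77)
cv2.imwrite("pics/f0.png",viewer.read_camera("scene"))
b=cv2.imread("pics/f0.png"); print(yel(b))
cv2.imwrite("pics/f.png",cv2.resize(b[210:330,170:300],(650,600),interpolation=2))
for n,z in (("mark_tip",.017),("pointer_tip",.018)):
  for c in("scene","top"):
    if c=="top": viewer.read_camera(c)
    for r in viewer.pinpoint(c,n)[:2]: print(c,n,r["confidence"],np.array(r["xy"])*[512,384],at_z(c,r["xy"],z))
E
```

```text
time: 11.07
eef_pos: [0.5146, 0.1559, 0.0284]
tcp_rot: [0.603, 0.798, 0.0, 0.001]
contact_force: [0.3, -2.6, 0.8]
opening: 0.776
finger_force: 1.6
t 11.0667 p [0.5146 0.1559 0.0284] psi 15.88 q6 -0.17080163786161112 open 0.775514589564457 F [ 0.3 -2.6  0.8] 1.5990916639566422
tool shift mm [20.2  0.4  0.4] n>= 1.0
spin 0.10835287459708098
[(np.int32(46), array([195.6304, 287.6739]))]
scene mark_tip 0.55 [200.192  291.6096] [0.5548 0.2302 0.017 ]
scene pointer_tip 0.72 [212.6848 276.7872] [0.5555 0.1878 0.018 ]
```

View pics/f.png

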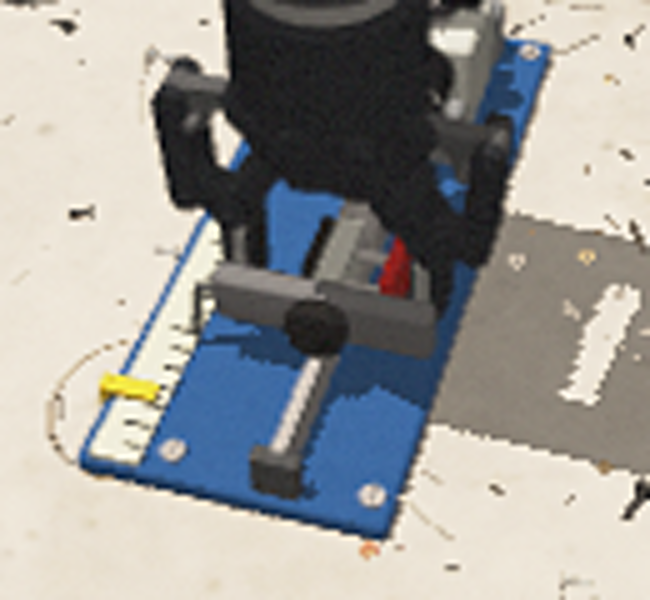

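```bash
cat >> h.py <<'E'
def loc(w):
    c,s=np.cos(Q[2]),np.sin(Q[2]); return np.array([[c,s],[-s,c]])@(np.array(w)[:2]-Q[:2])
E
python3 - <<'E'
from h import *
for c,n,z in (((195,330),"ptr",.018),((155,381),"mark top-near-back corner",.017),((128,377),"back edge mid",.017),((130,387),"mid",.017),((157,400),"front near bottom",.013)):
    p=np.array(c)/5+[170,210]; print(n,p,loc(at_z("scene",p/[512,384],z)))
b=cv2.imread("pics/f0.png"); h=cv2.cvtColor(b,cv2.COLOR_BGR2HSV)
print(h[282:294,186:206,1]); print(b[270:282,202:216,2])
E
```

```text
ptr [209. 276.] [ 0.08933592 -0.05765119]
mark top-near-back corner [201.  286.2] [ 0.11743191 -0.06397282]
back edge mid [195.6 285.4] [ 0.11830721 -0.07515056]
mid [196.  287.4] [ 0.12278859 -0.07243707]
front near bottom [201.4 290. ] [ 0.12305999 -0.06122182]
[[ 61  20  20  21  21  23  23  26  24 138  62  18  24  23  22  21  22  22
   23  22]
 [ 20  20  22  20  19  18  20  23  18 157   9  26  23  22  21  21  41  49
   45  35]
 [ 20  23  21  19  44  92  35   7 150  76  11  19  20  20  20  22  22  22
   28  46]
 [ 21  21  19  28  94 191 186 181 179 135  84  28  10  11  15  18  22  23
   20  18]
 [ 22  21  18  47 163 187 188 183 184 183 185 184 166 153 115  40  17  22
   38   9]
 [ 21  20  17  49 205 189 179 182 178 179 182 180 180 185 188 197  39  34
   23 146]
 [ 23  21  20  44 221 199 198 202 199 187 184 179 181 181 191 116  37  35
    9 177]
 [ 23  27  24  51 168 159  68  35  69 176 186 210 205 193 189  89  31  24
  115 168]
 [ 24  27  30  59  85 143  61  12  19  16  15  22  60  83 130  45  35   5
  172 161]
 [ 26  28  33  31  21 151   9  23  22  20  19  19  27  41  41  32  30 1
[... 193 characters left out ...]
7 245 241 242 241 188  48 182 255 245  66  73  75]
 [173 249 242 240 241 241 188  51 181 253 209  67  68  73]
 [229 244 241 240 241 242 189  53 148 200  81  59  71  73]
 [247 242 241 241 243 236 132  52 158 218  62  58  60  64]
 [244 242 242 243 246 238 136  90 147  88  59  62  64  63]
 [242 235 179 133 213 202 141  70 109  66  62  64  61  64]
 [241 241 244 239 195 134  92  51  68  62  61  64  65  64]
 [240 240 242 243 245 251 247 128  51  62  60  39  35  38]
 [240 241 243 244 245 248 239  82  34  40  39  35  36  36]
 [240 234 176 130 209 221 209  45  63  61  68  68  67  65]
 [240 242 244 238 194 140 115  56  64  64  64  64  63  65]
 [240 242 243 245 251 243  45  63  63  63  62  64  66  64]]
```

```bash
python3 -m handwheel '[[[0.066,0.006,0,0,0],[0.066,0.006,0,0,0],[0.066,0.006,0,0,0],[0.066,0.005,0,0,0],[0.066,0,0,0,0],[0.066,0,0,0,0]]]' 40
python3 - <<'E'
from h import *
plan(jw(.09,-.002,.028),psi=15.77)
cv2.imwrite("pics/g0.png",viewer.read_camera("scene"))
b=cv2.imread("pics/g0.png")
cv2.imwrite("pics/g.png",cv2.resize(b[255:315,175:255],(800,600),interpolation=2))
for n,z in (("mark_tip",.017),("pointer_tip",.018)):
    for r in viewer.pinpoint("scene",n)[:2]: print(n,r["confidence"],np.array(r["xy"])*[512,384],loc(at_z("scene",r["xy"],z)))
E
```

```text
time: 11.92
eef_pos: [0.5087, 0.1776, 0.0282]
tcp_rot: [0.603, 0.798, 0.0, 0.0]
contact_force: [1.0, -2.9, 2.1]
opening: 0.771
finger_force: 1.7
t 11.9167 p [0.5087 0.1776 0.0282] psi 15.83 q6 -0.1289193455475281 open 0.7712904304975998 F [ 1.  -2.9  2.1] 1.7166635021567345
tool shift mm [-2.2  0.2  0.2] n>= 1.0
spin 0.06083911404267894
mark_tip 0.42 [199.4752 288.6144] [ 0.1238472  -0.06462252]
pointer_tip 0.96 [210.3808 283.0848] [ 0.10599195 -0.04834864]
pointer_tip 0.36 [226.6112 269.7984] [ 0.06410507 -0.02819502]
```

View pics/g.png

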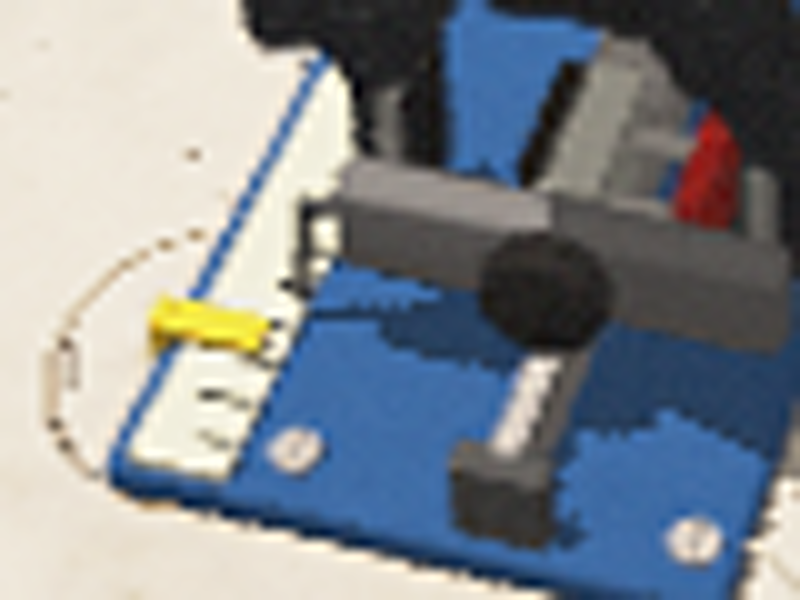

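Run:
```python
from h import *
for c,n,z in (((303,290),"ptr",.018),((270,318),"back near top",.017),((155,297),"back far top",.017),((264,352),"front near bottom",.013),((152,350),"front far bottom",.009),((210,316),"mid top?",.017)):
    p=np.array(c)/10+[175,255]; print(n,p,loc(at_z("scene",p/[512,384],z)))
for x in(.116,.118,.120,.122,.124):
    print(x,[((proj("scene",jw(x,y,z))-[175,255])*10).round() for y,z in((-.062,.017),(-.085,.017),(-.062,.013))])
```

```text
ptr [205.3 284. ] [ 0.11079515 -0.05734623]
back near top [202.  286.8] [ 0.11833149 -0.06148451]
back far top [190.5 284.7] [ 0.11926619 -0.08569614]
front near bottom [201.4 290.2] [ 0.12352364 -0.06103602]
front far bottom [190.2 290. ] [ 0.12577277 -0.08441303]
mid top? [196.  286.6] [ 0.12092056 -0.07321114]
0.116 [array([272., 309.]), array([165., 285.]), array([274., 322.])]
0.118 [array([268., 316.]), array([161., 293.]), array([270., 330.])]
0.12 [array([264., 324.]), array([157., 301.]), array([266., 337.])]
0.122 [array([261., 332.]), array([153., 308.]), array([262., 345.])]
0.124 [array([257., 339.]), array([149., 316.]), array([259., 353.])]
```

```bash
python3 -m handwheel '[[[0.066,0.004,0,0,0],[0.066,0.003,0,0,0],[0.066,0,0,0,0],[0.066,0,0,0,0]]]' 40
python3 - <<'E'
from h import *
plan(jw(.09,-.002,.028),psi=15.77)
ims=[viewer.read_camera("scene").astype(float) for _ in range(6)]
b=np.mean(ims,0).astype(np.uint8); cv2.imwrite("pics/i0.png",b)
cv2.imwrite("pics/i.png",cv2.resize(b[270:306,180:228],(800,600),interpolation=2))
for n,z in (("mark_tip",.017),("pointer_tip",.018)):
    for r in viewer.pinpoint("scene",n)[:2]: print(n,r["confidence"],np.array(r["xy"])*[512,384],loc(at_z("scene",r["xy"],z)))
E
```

```text
time: 12.4
eef_pos: [0.5068, 0.1842, 0.0281]
tcp_rot: [0.603, 0.798, 0.001, 0.0]
contact_force: [1.8, -3.1, 3.8]
opening: 0.774
finger_force: 1.8
t 12.4 p [0.5068 0.1842 0.0281] psi 15.81 q6 -0.11574911060099106 open 0.7739071418704256 F [ 1.8 -3.1  3.8] 1.770738624036312
tool shift mm [-9.2  0.2  0.1] n>= 1.0
spin 0.042767623351361195
mark_tip 0.52 [199.424 285.504] [ 0.11659723 -0.06767218]
pointer_tip 0.74 [205.0048 288.6912] [ 0.12198365 -0.0535953 ]
```

View pics/i.png

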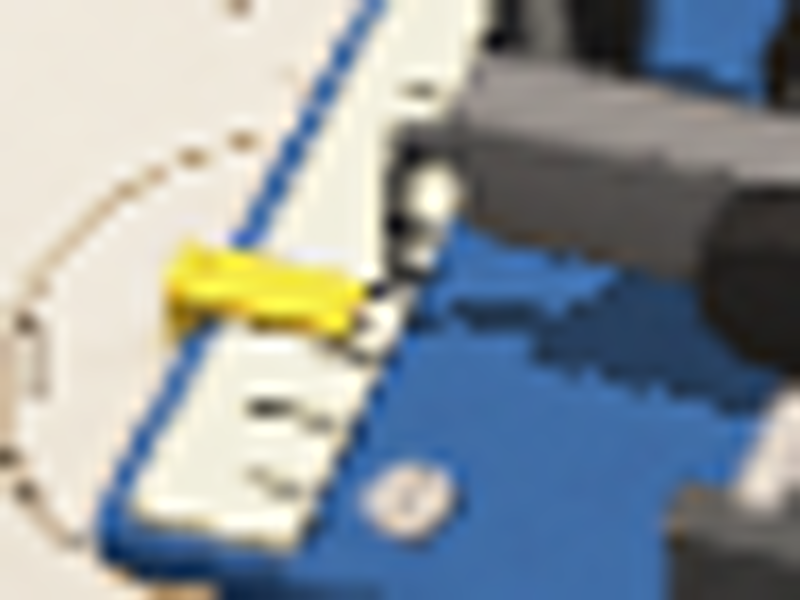

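Run:
```python
from h import *
P=lambda w:((proj("scene",w)-[180,270])*16.667).round()
for x in(.114,.116,.118,.120,.122): print(x,"ptr",P(jw(x,-.056,.018)),"rod z.034",P(jw(x,-.056,.034)),"markedge",P(jw(x,-.062,.017)),P(jw(x,-.062,.013)), "far",P(jw(x,-.086,.017)))
b=cv2.imread("pics/i0.png"); print(b[276:292,196:210,2]); print(b[276:292,196:210,0])
```

```text
0.114 ptr [422. 256.] rod z.034 [412. 165.] markedge [376. 251.] [379. 274.] far [190. 211.]
0.116 ptr [416. 269.] rod z.034 [406. 178.] markedge [370. 264.] [373. 287.] far [183. 224.]
0.118 ptr [410. 282.] rod z.034 [399. 191.] markedge [364. 277.] [366. 299.] far [177. 236.]
0.12 ptr [404. 295.] rod z.034 [393. 204.] markedge [357. 290.] [360. 312.] far [170. 249.]
0.122 ptr [398. 307.] rod z.034 [387. 217.] markedge [351. 303.] [354. 325.] far [164. 262.]
[[243 235 128 135 236 245 244 247 252 250 198 134 153 151]
 [247 229  47 179 248 244 240 201 136 134 120  92 118 128]
 [231  78 138 236 245 244 237 143  71  80  82  78  80  82]
 [181  48 181 248 243 244 240 138  28  63  89  61  80  82]
 [ 79 142 238 245 242 244 235  82  95 189 205 105  76  80]
 [ 47 182 248 243 242 244 236  80 134 242 250 159  70  77]
 [141 237 245 242 241 245 236  83 135 242 247 126  70  75]
 [192 248 242 241 241 245 234  27  57 131 166  64  68  69]
 [235 245 242 241 242 245 237  84  95 152 120  57  61  62]
 [235 231 241 241 241 246 237  83 143 207  66  59  62  64]
 [244 243 243 241 241 248 239  83  48  65  42 
[... 553 characters left out ...]
5 220 223 223 225 204  75  82 160 172  92  71  76]
 [157 183 224 222 222 226 205  73 113 211 222 136  67  71]
 [187 220 223 222 222 225 205  73 113 210 214 105  62  68]
 [201 224 222 222 222 226 201  29  52 118 168 136  80  59]
 [224 227 225 223 223 226 205  76  80 129 142 175 167 127]
 [158 207 235 232 229 231 207  73 129 197 157 171 170 172]
 [ 69  68  85 100 137 213 211  74  47  79 122 172 169 168]
 [ 70  69  69  67  66  55  51 115 141 126 177 175 172 173]
 [ 74  75  73  71  61 117 208 216 117 127 155  87  89  91]
 [ 38  29  40  58  60  82 186 224  82  86 123 151  87  87]
 [234 221 165 105  57 167 218 158 170 169 169 170 169 170]
 [225 226 215 176 153  99 121 111 171 169 167 167 168 169]]
```

```bash
python3 -m handwheel '[[[0.066,0.0035,0,0,0],[0.066,0,0,0,0],[0.066,0,0,0,0],[0.066,0,0,0,0]]]' 40
python3 - <<'E'
from h import *
plan(jw(.09,-.002,.028),psi=15.77)
e=cv2.imread("pics/e0.png")
print(e[252:264,214:224,2])
for x in(.028,.030,.032,.034):print(x,proj("scene",jw(x,-.056,.018)))
ims=[viewer.read_camera("scene").astype(float) for _ in range(4)]
b=np.mean(ims,0).astype(np.uint8); cv2.imwrite("pics/k0.png",b)
cv2.imwrite("pics/k.png",cv2.resize(b[270:306,180:228],(800,600),interpolation=2))
E
```

```text
time: 13.13
eef_pos: [0.5051, 0.1876, 0.0278]
tcp_rot: [0.603, 0.798, -0.0, -0.0]
contact_force: [2.7, -3.2, 2.7]
opening: 0.775
finger_force: 1.8
t 13.1333 p [0.5051 0.1876 0.0278] psi 15.83 q6 -0.10917112608927823 open 0.7751569164411959 F [ 2.7 -3.2  2.7] 1.78785290569067
tool shift mm [-12.8   0.8  -0.2] n>= 1.0
spin 0.05773995399132659
[[ 58  58  56  58  49  56  60  70  73  72]
 [ 64  62  54  51  42  52  60  66  72  70]
 [149 129 100  66  47  62  60  59  63  68]
 [245 249 243 143  85 135  49  60  57  56]
 [239 242 236 129 119 196  35  61  63  65]
 [238 240 232  87  73 129  57  62  63  61]
 [198 216 231 138  52  48  58  62  61  61]
 [205 185 123 158 123  53  40  59  34  37]
 [242 243 248 238  40  34  44  55  34  44]
 [238 241 242 187  51  60  59  62  60  65]
 [138 136 184  84  56  59  59  66  60  61]
 [244 242 185  58  58  61  57  60  63  60]]
0.028 [219.80397351 255.22117245]
0.03 [219.49557857 255.86396067]
0.032 [219.18596579 256.50928612]
0.034 [218.87512778 257.15716417]
```

View pics/k.png

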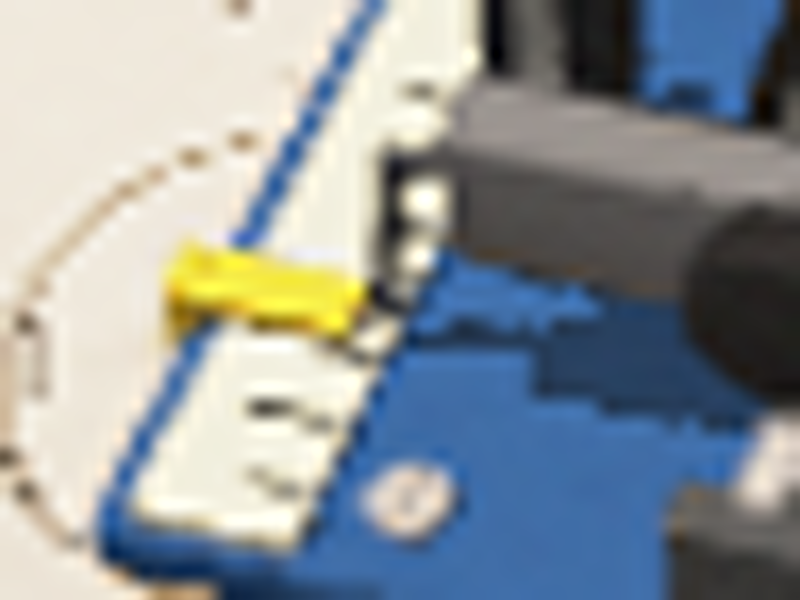

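Run:
```python
from h import *
np.set_printoptions(precision=4,suppress=True)
A={"mark_tip":[],"pointer_tip":[]}
for _ in range(8):
    viewer.read_camera("scene")
    for n,z in (("mark_tip",.017),("pointer_tip",.018)):
        r=viewer.pinpoint("scene",n)
        if r and r[0]["confidence"]>.3: A[n].append(loc(at_z("scene",r[0]["xy"],z)))
for n in A: print(n,np.median(A[n],0),np.std(A[n],0),len(A[n]))
b=cv2.imread("pics/k0.png"); print(b[284:293,196:208,2]); print(b[284:293,196:208,0]);print(get_state()["time"])
```

```text
mark_tip [ 0.1263 -0.0657] [0.0038 0.0015] 8
pointer_tip [ 0.1181 -0.0516] [0.0032 0.0032] 8
[[234 245 242 242 244 237 136  57 152 202 117  72]
 [235 231 241 241 244 239 135  96 224 251  61  58]
 [244 243 243 241 243 241 138  98 159 119  37  64]
 [244 244 244 244 248 238  43 103 148  53  61  64]
 [249 248 246 247 242 178  95  51  69  44  63  67]
 [147 161 195 241 239 128 177 189  68  64  59  37]
 [246 241 215 156 118 205 252 161  28  34  36  38]
 [243 244 237 209 179 113 140  52  61  66  66  66]
 [243 243 243 245 249 245 169  57  62  65  65  65]]
[[224 228 225 224 226 211 115  53 127 169 108  62]
 [160 206 234 232 233 215 117  82 193 236 147 127]
 [ 70  70  85 100 141 185 123  84 135 116 120 176]
 [ 69  70  70  70  68  62  32 100 142 123 173 172]
 [ 74  75  72  74  63  63  74  54  84 126 174 175]
 [ 39  30  39  58  64  85 151 159 126 180 156  89]
 [233 223 166 105  56 169 221 136  87  87  88  87]
 [225 227 216 176 153 101 122 113 174 173 171 171]
 [224 224 225 226 228 213 162 171 170 170 168 168]]
14.5333
```

```bash
python3 -m handwheel '[[[0.066,0.002,0,0,0],[0.066,0,0,0,0],[0.066,0,0,0,0],[0.066,0,0,0,0],[0.066,0,0,0,0],[0.066,0,0,0,0]]]' 40
python3 - <<'E'
from h import *
plan(jw(.09,-.002,.028),psi=15.77)
b=np.mean([viewer.read_camera("scene").astype(float) for _ in range(4)],0).astype(np.uint8)
print(b[284:293,196:208,2]); print(b[284:293,196:208,0])
E
python3 -m handwheel '[[[0.05,0,0,0,0],[0.04,0,0,0,0],[0.03,0,0,0,0],[0.02,0,0,0,0],[0.01,0,0,0,0],[0.0,0,0,0,0],[0,0,0,0,0],[0,0,0,0,0],[0,0,0,0,0],[0,0,0,0,0]]]' 50
python3 - <<'E'
from h import *
plan(jw(.09,-.002,.028),psi=15.77)
b=np.mean([viewer.read_camera("scene").astype(float) for _ in range(4)],0).astype(np.uint8)
cv2.imwrite("pics/m0.png",b); print(b[284:293,196:208,2]); print(b[284:293,196:208,0])
c=cv2.resize(b[270:306,180:228],(533,400),interpolation=2); d=cv2.resize(b[220:310,190:250],(267,400),interpolation=2)
cv2.imwrite("pics/m.png",np.hstack([c,d]))
E
```

```text
time: 15.03
eef_pos: [0.5046, 0.1895, 0.0277]
tcp_rot: [0.603, 0.798, -0.0, -0.0]
contact_force: [2.7, -3.1, 0.1]
opening: 0.769
finger_force: 1.8
t 15.0333 p [0.5046 0.1895 0.0277] psi 15.83 q6 -0.10538015661818202 open 0.7693487420770394 F [ 2.7 -3.1  0.1] 1.7994313314557076
tool shift mm [-14.8   0.9  -0.3] n>= 1.0
spin 0.055463923808055426
[[235 245 242 242 245 236  80 135 227 200 121  72]
 [235 231 242 242 245 235  81 132 244 248  66  72]
 [244 243 243 242 244 238  82 136 206 115  36  60]
 [244 244 244 244 249 240  36 141 199  49  62  63]
 [249 248 246 247 244 169  36  91 126  43  67  64]
 [147 161 196 241 240 114 102  97  71  64  66  67]
 [246 241 215 155 120 209 251 119  55  38  38  39]
 [243 244 237 211 178 113 141  41  34  37  36  37]
 [243 243 243 245 249 246 171  57  62  66  65  66]]
[[225 227 225 224 228 205  72 114 189 165 103  64]
 [158 208 235 233 233 208  74 111 220 235 131  60]
 [ 67  70  85 100 141 174  77 114 172 114 107 127]
 [ 71  69  70  68  70  69  45 129 181 122 176 174]
 [ 74  75  72  71  63  44  45  85 122 123 175 172]
 [ 38  29  40  59  64  70 101 101 126 1
[... 731 characters left out ...]
47 244 171  39  53  69  42  62  65]
 [147 161 194 241 241 111  98  96  71  65  65  65]
 [246 241 215 157 119 208 252 118  54  36  38  37]
 [243 244 237 211 180 115 140  41  44  56  36  37]
 [243 243 244 245 249 246 171  57  63  64  65  65]]
[[224 228 225 224 227 205  74 114 188 166 109  63]
 [159 207 235 232 234 208  74 112 218 235 129  57]
 [ 68  70  86  99 140 175  77 114 171 114 123 169]
 [ 70  70  70  68  70  65  38 132 184 122 174 174]
 [ 73  75  73  71  63  47  46  55  83 124 172 171]
 [ 38  28  37  61  64  63  95 101 127 178 176 173]
 [234 221 166 106  56 171 216 136 155  90  91  90]
 [225 227 215 178 152 102 124  72 125 151  86  87]
 [224 223 225 226 229 213 163 171 172 170 170 169]]
```

View pics/m.png

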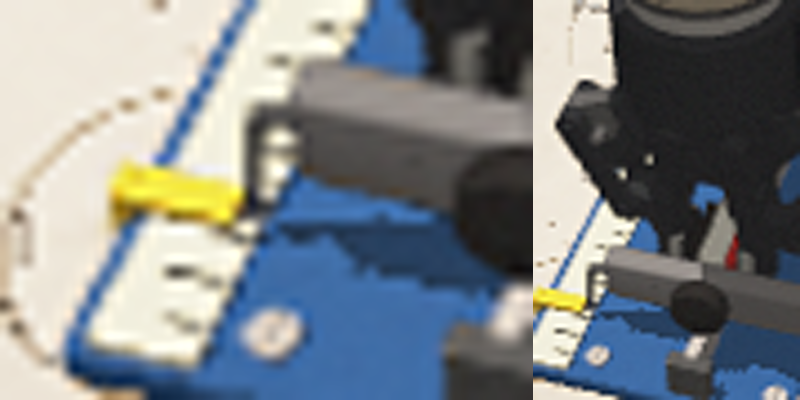

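```bash
python3 -m handwheel '[[[0,0,0,0,0],[0,0,0,0,0],[0,0,0,0,0]]]' 50; python3 -c "
from plant import sign_off; print(sign_off())"
```

```text
time: 16.52
eef_pos: [0.5061, 0.1897, 0.0284]
tcp_rot: [0.603, 0.798, 0.001, 0.001]
contact_force: [6.2, -1.8, 0.5]
opening: 0.27
finger_force: 53.5
the job is handed in; nothing more can be done
None
```

I handed the job in at 16.5 s; no verdict came back. By gripper angle the knob is at about 1.39 rad, the lever reads shut (opening about 23 mm, 53 N squeeze), and the pointer looks centred on the yellow mark to about ±2 mm by eye from the scene camera alone; that read was also all I had for step 2.

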